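Start a sanitising batch of divider plates

TASK

Start a new sanitising batch: throw the pawl of the ratchet tally right back, turn the tally dial back to its zero stop and lay the pawl down on the wheel again. Then slide every divider plate up out of the slotted rack and put it inside the deep white tub, and click the dial forward one notch at a time, one notch for each plate, stopping just after the last click. When all plates are in and counted, press the sanitiser pump fully down once and let it spring back up, and leave everything else where it stands.

Things in the scene. Friction and masses are not known exactly. Their poses are not given: they have to be found in the camera images.
- tally: White ratchet tally bolted to the table, base 225 x 130 x 30 mm. Origin at table height on the dial's vertical axis; the unit's x points from the dial to the pawl's pivot (base from x -67 to +158 mm, y -65 to +65 mm), z up. The ratchet wheel is 112 mm across, its top 44 mm and its tooth tips 51 mm above the table.
- dial (a joint): Dial angle (rad), 0 at its zero stop, growing clockwise seen from above, up to 5.03. A notch is 36 degrees (0.628), so n notches read n x 0.628. Pawl down: turns only clockwise; the pawl climbs a tooth, drops behind it at each notch and then blocks the way back. Pawl thrown back: turns both ways. Friction (0.06 N m) keeps it where it is left.
- dial_grip (a point): Middle of the black bar knob, on the dial's axis, 90 mm above the table; its x axis lies along the bar and turns with it. Bar 62 mm long, 16 mm thick (pinch across this), from 56 to 112 mm above the table. At dial 0 the bar lies along the unit's x, its white-lined end over the black mark on the base (unit's -x side).
- pawl (a joint): Pawl angle (rad): 0 down between two teeth, up to 0.14 while riding over a tooth, 1.5 thrown back against its stop. A weighted lever hinged about the unit's y axis at x 105 mm, 60 mm above the table, held by its weight alone: left below about 0.8 it falls onto the wheel, beyond about 1.0 it falls back and stays off.
- pawl_handle (a point): Centre of the pawl's black cross-grip: a cylinder 18 mm thick, 28 mm long along the unit's y, to be pinched across its length from above (it may pivot between the fingers). It moves on a 55 mm circle about the pivot: pawl down, 32 mm to the dial's side of the pivot and 45 mm above it; thrown back, 43 mm beyond the pivot and 35 mm above it.
- rack: White slotted plate rack bolted to the table, 210 (x) x 88 (y) x 78 mm high, four slots 50 mm apart along its x at -75, -25, 25, 75 mm. Slot floor 10 mm above the table; the slot walls reach 78 mm and leave 11.6 mm for a plate. Origin under its centre.
- tub: Loose open white plastic tub, 200 (x) x 240 (y) x 100 mm high outside, walls and floor 5 mm thick, 0.9 kg, empty at the start. Origin under its centre.
- pump_top (a point): Centre of the top of the round pump cap (38 mm across) on the fixed white sanitiser bottle beyond the tub; 199 mm above the table when up.
- pump (a joint): How far the pump cap is pressed down (m): 0 up, 0.018 fully down. A spring returns it; fully down takes about 10 N.
- plate1_mid (a point): Centre of a grey plastic display-case divider plate, 8 (x) x 64 (y) x 150 mm (z, upright in the rack), about 80 g, standing in one rack slot so that its top is 160 mm above the table. Only two or three plates are there at a start; they are alike.
- plate2_mid (a point): Centre of a grey plastic display-case divider plate, 8 (x) x 64 (y) x 150 mm (z, upright in the rack), about 80 g, standing in one rack slot so that its top is 160 mm above the table. Only two or three plates are there at a start; they are alike.
- plate3_mid (a point): Centre of a grey plastic display-case divider plate, 8 (x) x 64 (y) x 150 mm (z, upright in the rack), about 80 g, standing in one rack slot so that its top is 160 mm above the table. Only two or three plates are there at a start; they are alike.
- spice_jar: Jar, 56 mm across, 85 mm high; bystander, leave alone. Origin under its centre.
- label_roll: Roll of labels lying flat, 90 mm across, 40 mm high; bystander, leave alone. Origin under its centre.
- sauce_bottle: Tall bottle, 60 mm across, 190 mm high; bystander, leave alone. Origin under its centre.
- cup: White cup, 90 mm across, 80 mm high; bystander, leave alone. Origin under its centre.
- tape_roll: Roll of clear tape lying flat, 100 mm across, 25 mm high; bystander, leave alone. Origin under its centre.
- carton: Cardboard carton 90 x 130 x 70 mm; bystander, leave alone. Origin under its centre.
- spatula: Spatula lying flat at the robot's right; bystander, leave alone. Origin under its centre.
Not all that is in view belongs to the job. Leave any pink look-alike of the part that bears plate3_mid alone.

How it is judged:
On the way, in this order (a step that is already met when the one before it is completed fails the run):
1. the pawl is thrown back off the wheel and stays there (value of joint pawl above 1.2 rad), for 0.3 s.
2. the dial is turned back to zero (within 0.12 rad) with the pawl still thrown back (value of joint pawl above 1 rad and value of joint dial below 0.12 rad), for 0.3 s.
3. the pawl lies on the wheel again, the dial still at zero (value of joint each of pawl, dial below 0.2 rad), for 0.3 s.
4. the dial stands at the first notch (from 0.12 rad before to 0.4 rad past it), the pawl down (value of joint pawl below 0.2 rad and value of joint dial between 0.5083 and 1.0283 rad), for 0.2 s.
5. all plates are in the tub and the dial stands at as many notches as there are plates, the pawl down (value of joint pawl below 0.2 rad and x of plate1_mid in the frame of tub between -0.1 and 0.1 m and y of plate1_mid in the frame of tub between -0.12 and 0.12 m and z of plate1_mid in the frame of tub between 0 and 0.097 m and x of plate2_mid in the frame of tub between -0.1 and 0.1 m and y of plate2_mid in the frame of tub between -0.12 and 0.12 m and z of plate2_mid in the frame of tub between 0 and 0.097 m and x of plate3_mid in the frame of tub between -0.1 and 0.1 m and y of plate3_mid in the frame of tub between -0.12 and 0.12 m and z of plate3_mid in the frame of tub between 0 and 0.097 m and (value of joint dial between 1.7649 and 2.2849 rad or (height (world z) of plate1_mid below -0.7 m and value of joint dial between 1.1366 and 1.6566 rad) or (height (world z) of plate2_mid below -0.7 m and value of joint dial between 1.1366 and 1.6566 rad) or (height (world z) of plate3_mid below -0.7 m and value of joint dial between 1.1366 and 1.6566 rad)) and (height (world z) of plate1_mid above -0.7 m or value of joint dial between 1.1366 and 1.6566 rad) and (height (world z) of plate2_mid above -0.7 m or value of joint dial between 1.1366 and 1.6566 rad) and (height (world z) of plate3_mid above -0.7 m or value of joint dial between 1.1366 and 1.6566 rad)), for 0.3 s.
6. the pump is pressed down (at least 14 mm) (value of joint pump above 0.014 m), for 0.05 s.
At the end, for the whole second after the job is handed in: Every plate has its centre inside the tub, below its rim, at rest (lying, leaning or standing); the dial reads as many notches as there are plates, from 0.12 rad before to 0.4 rad past the notch; the pawl lies on the wheel (below 0.2 rad); the pump is up (within 4 mm) (all of step 5 and linear speed of each of plate1, plate2, plate3 below 0.03 m/s and value of joint pump below 0.004 m and velocity of joint dial below 0.1 rad/s); the robot touches nothing.
It fails at once if a bystander is moved by more than 40 mm (distance of any of spice_jar, label_roll, sauce_bottle, cup, tape_roll, carton, spatula from where it was at the start of the episode above 0.04 m).
Of plate1, plate2, plate3 only 2 to 3 are there at a start; the rules pass over those that are not, and their reading is None.
At some moment in a run one of tub may be knocked a few centimetres aside while the robot is not near it.
Once in a run the grip may slacken for a moment while it holds something.
It also fails if it takes over 210 s, if anything falls off the work surface, if the arm or the gripper's body presses on something with over 40 N, if the wrist force passes 120 N, or if a joint passes its speed limit or range.

ROBOT

A 6-joint arm with a two-finger parallel gripper is mounted at the origin on the work surface. World frame = base frame: x ahead of the robot, y to its left, z up, the work surface at z = 0. Lengths are in m, angles in rad, forces in N, time in s.
With the tool pointing down it reaches from about 0.375 to 0.975 m from the base axis. Payload 3.8 kg.
Tool frame: the origin (TCP) lies at the very end of the fingers, on their centre line; the grasp point (between the pads) lies 19 mm behind it; z points along the fingers, y is the direction in which the jaws open and shut (so a half turn about z gives the same grasp; the last joint's range is limited). The gripper opens to 85 mm and grips with 20 to 120 N. Pads are 22 mm wide; open, the fingers measure 114 mm over their backs; the gripper's body (76 mm by 85 mm) begins 54 mm behind the grasp point. The pads swing forward as they close: fully open they stand 13 mm farther back than shut.
Start: joints at [-1.204, 0.264, 1.604, -0, 1.274, -0.037], TCP at [0.265, -0.621, 0.231] pointing down, gripper open.
Joint ranges: [-2.63, 2.63], [-0.94, 2.18], [0.31, 2.57], [-1.31, 4.45], [0, 2.66], [-2.55, 2.55]. Speed limits (rad/s): [2.57, 2.57, 3.14, 3.14, 3.14, 3.14].

INTERFACE

Orientations are given as a rotation vector (axis times angle).
In Python, from workcell import read_state, read_camera, camera_info, finish_job gives the robot as it stands. The module is installed in compiled form; this text tells all that it offers.
- The arm moves only by the tool play_rows, never from a script. Its argument "motion" is a list of rows, each a list of 5 numbers: the shift along the tool's x, y, z in units of 1000 mm (1.0 is 1000 mm), then the turn about the tool's z in units of 2 pi rad (1.0 is 2 pi rad), then the finger opening in mm, from 0 to 85.4. A call has 1 to 5 rows; each row shifts and turns the commanded pose from where the row before left it, along the tool's axes as they then stand; what a row does not reach is not made up. A row lasts 1/8 s, in which the tool goes at most 62.5 mm and 10.7 degrees, less where a joint would pass 70% of its speed; a pose out of reach is approached as far as the arm can. A call with a number of a shift or a turn outside -1 to 1 is refused whole. A call with a gripper value outside its range is refused whole. The fingers move at their own pace and stop on an object; "squeeze" is the grip in N (left out, the last holds). Time passes only in rows, so rows that do not move let the fingers close. It gives the time, the measured TCP pose, the force and the opening at its end, in the units of the state.
- read_state(): the state, without advancing time (a new reading comes with each control period).
- read_camera(name): name is "scene" or "top"; returns the picture (480x640x3 uint8, red, green, blue); there is no depth.
- camera_info(name): a dict with "intrinsics" (3x3 intrinsics, pixels), "pose" (4x4, takes a point from camera to world coordinates). Camera axes: x right, y down, z forward; pixel columns grow to the right and rows downward; lengths in m; the calibration is good to about 2 mm. A picture is of the moment at which its call begins. camera_info takes no time and is no camera call.
- finish_job(): hands the job in, once; it reports no verdict.
The state is a dict: "time": time; "q": joint angles; "joint_vel": joint speeds; "joint_torque": joint torques, N m; "tool_pos": TCP position; "tcp_rot": TCP orientation; "wrist_force": force on the tool from outside, world axes, zero at the start; "torque": the same for the moment, N m; "width": opening from 0.0 (shut) to 1.0 (fully open).
Only numpy, scipy, OpenCV 4.12 (cv2) and the standard library are available. Lean on these libraries where they do the work, as an engineer would, in place of code of your own. Each camera call takes 0.05 s, during which the arm holds its last target. There are 200 camera calls.

## Working session

There is one attempt and no reset: what is moved stays moved. The work goes in short steps, Python scripts to look and compute and a tool call to move; the robot and the scene stay as the last step left them, time stands still between calls to the robot, and variables do not carry over. Pictures are saved under pics/ and viewed, about 12 in all and at most 16, crops included, and the job is handed in when it is done.

Besides the shell and the picture viewer there is one more tool, called as name([rows], argument=value, ...), one row to a line, values as JSON. play_rows: Moves the arm, as the interface text tells. Shifts and turns lie within -1 to 1; 1 stands for 1000 mm of shift or 2 pi rad of turn. Its arguments: {"type":"object","properties":{"motion":{"type":"array","items":{"type":"array","items":{"type":"number"}}},"squeeze":{"type":"number"}},"required":["motion"]}

```bash
mkdir -p pics; cat > h.py <<'E'
import numpy as np, cv2
from workcell import *
from scipy.spatial.transform import Rotation as R
def snap(cam,fn,crop=None,s=1):
    im=read_camera(cam)[:,:,::-1]
    if crop: x0,y0,x1,y1=crop; im=im[y0:y1,x0:x1]
    cv2.imwrite('pics/'+fn,cv2.resize(im,None,fx=s,fy=s,interpolation=cv2.INTER_CUBIC))
def world(cam,u,v,z):
    c=camera_info(cam);K=np.array(c['intrinsics']);T=np.array(c['pose'])
    d=T[:3,:3]@np.linalg.solve(K,[u,v,1]);o=T[:3,3]
    return (o+d*(z-o[2])/d[2])[:3].round(4)
def pix(cam,p):
    c=camera_info(cam);K=np.array(c['intrinsics']);T=np.array(c['pose'])
    q=K@(T[:3,:3].T@(np.array(p)-T[:3,3]));return (q[:2]/q[2]).round(1)
def st():
    s=read_state();print(round(s['time'],2),np.round(s['tool_pos'],4),'w',round(s['width'],3),'F',np.round(s['wrist_force'],1),'\n',R.from_rotvec(s['tcp_rot']).as_matrix().round(3),'q',np.round(s['q'],2))
E
python3 - <<'E'
from h import *
st()
for c in('scene','top'):
    snap(c,c+'1.png');i=camera_info(c);print(np.round(i['intrinsics'],1),np.round(i['pose'],3))
E
```

```text
0.0 [ 0.2649 -0.62    0.23  ] w 1.001 F [-0.3 -1.   0.1] 
 [[ 0.92   0.393 -0.001]
 [ 0.393 -0.92   0.002]
 [ 0.    -0.002 -1.   ]] q [-1.2   0.26  1.61  0.    1.27 -0.04]
[[621.6   0.  321.1]
 [  0.  621.6 240.4]
 [  0.    0.    1. ]] [[-0.754  0.549 -0.361  1.043]
 [ 0.657  0.64  -0.399  0.578]
 [ 0.012 -0.538 -0.843  1.435]
 [ 0.     0.     0.     1.   ]]
[[456.9   0.  323.4]
 [  0.  456.9 236.5]
 [  0.    0.    1. ]] [[-0.009 -0.983  0.184  0.267]
 [-1.     0.008 -0.002 -0.033]
 [ 0.    -0.184 -0.983  1.407]
 [ 0.     0.     0.     1.   ]]
```

View pics/scene1.png

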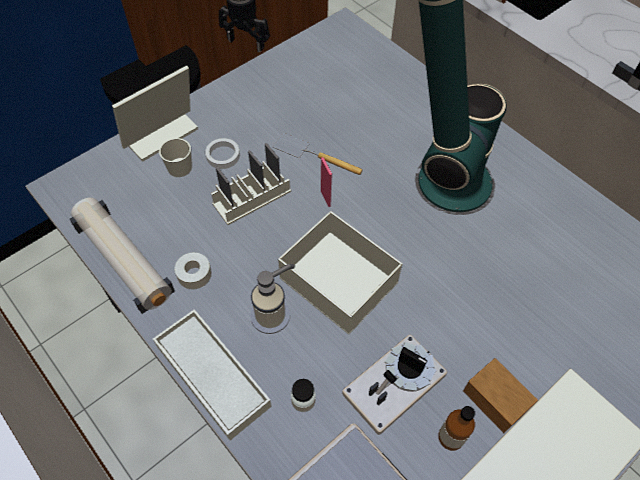

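View pics/top1.png

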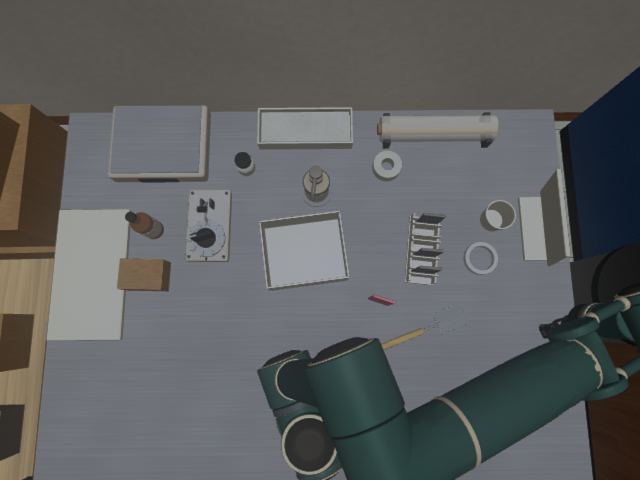

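Scene: the tally is at (395,380) in the scene view and (207,230) in the top view. The rack at (250,190)/(425,250) holds three grey plates. A pink look-alike stands at (325,183)/(383,299), outside the rack, and must be left alone. The tub is at (340,265)/(305,250) and the pump at (266,280)/(316,175).

```bash
python3 - <<'E'
from h import *
a=read_camera('top')[:,:,::-1];b=read_camera('scene')[:,:,::-1]
f=lambda im,x,y:cv2.resize(im[y:y+75,x:x+100],(400,300),interpolation=cv2.INTER_CUBIC)
g=lambda im,x,y:cv2.resize(im[y:y+100,x:x+133],(400,300),interpolation=cv2.INTER_CUBIC)
cv2.imwrite('pics/m1.png',np.vstack([np.hstack([f(a,160,190),f(a,380,210)]),np.hstack([g(b,335,330),g(b,190,130)])]))
E
```

```text
(no output)
```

View pics/m1.png

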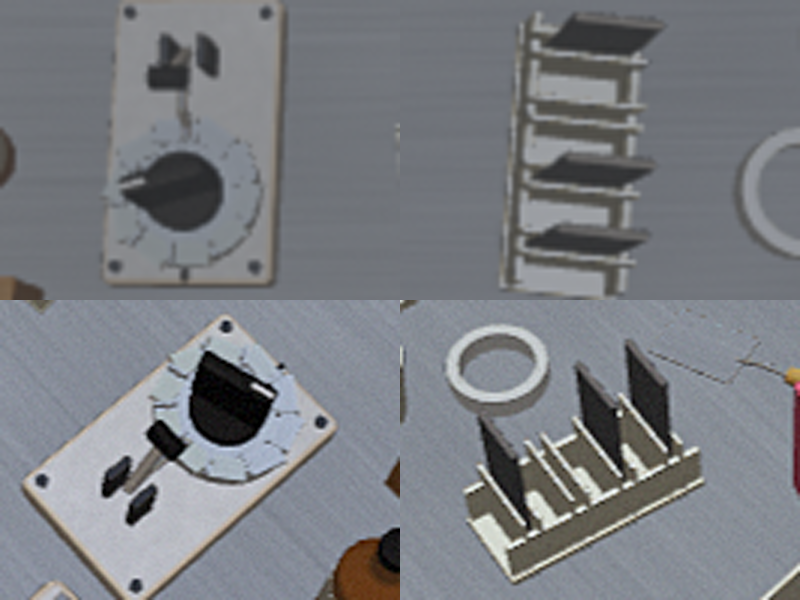

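```bash
python3 - <<'E'
from h import *
b=np.array([[192.5,193.2],[226.2,193.2],[188.5,256.5],[223.5,256.5]])
w=np.array([world('top',*p,.031) for p in b]);print('bolts',w)
bs=[(335+x/3,330+(y-300)/3) for x,y in[(135,586),(41,481),(322,422),(226,326)]]
w2=np.array([world('scene',*p,.031) for p in bs]);print(w2)
for W in(w,w2):
    c=W.mean(0); print('centre',c, 'len',np.ptp(W,axis=0), 'yaw', np.degrees(np.arctan2(*((W[0]+W[1]-W[2]-W[3])[:2][::-1]))))
print('knob',world('top',160+174/4,190+190/4,.09),'handle',world('top',160+168/4,190+76/4,.112),'bottle top',world('top',132,217,.19),world('top',155,230,.0),'jar',world('top',244,158,.085))
# rack/plates: top-edge ends
f=lambda x,y,z:world('top',380+(x-400)/4,210+y/4,z)
for e in[((580,14),(664,21)),((564,154),(655,161)),((557,227),(649,235))]: print('plate',f(*e[0],.16),f(*e[1],.16))
for e in[(518,22),(500,286),(612,293)]: print('rack',f(*e,.078))
g=lambda x,y,z:world('scene',190+(x-400)/3,130+(y-300)/3,z)
for e in[((480,416),(522,465)),((578,365),(620,415)),((628,343),(668,390))]: print('plateS',g(*e[0],.16),g(*e[1],.16))
print('tub',[world('top',*p,.1) for p in[(260,220),(340,212),(347,277),(269,289)]])
print('tubS',[world('scene',*p,.1) for p in[(332,214),(400,265),(349,316),(279,264)]])
print('pump',world('top',316,172,.199),world('scene',265,276,.199))
E
```

```text
bolts [[0.6652 0.3709 0.031 ]
 [0.6644 0.2658 0.031 ]
 [0.466  0.3743 0.031 ]
 [0.4651 0.2679 0.031 ]]
[[0.666  0.3728 0.031 ]
 [0.6647 0.2667 0.031 ]
 [0.4643 0.3764 0.031 ]
 [0.4634 0.2694 0.031 ]]
centre [0.565175 0.319725 0.031   ] len [0.2001 0.1085 0.    ] yaw -0.7907321964043897
centre [0.5646   0.321325 0.031   ] len [0.2026 0.1097 0.    ] yaw -0.8956178928084735
knob [0.5134 0.3154 0.09  ] handle [0.5939 0.3173 0.112 ] bottle top [0.5533 0.4865 0.19  ] [0.5554 0.4925 0.    ] jar [0.7592 0.2033 0.085 ]
plate [ 0.5635 -0.3215  0.16  ] [ 0.5579 -0.3801  0.16  ]
plate [ 0.4642 -0.3055  0.16  ] [ 0.4588 -0.3681  0.16  ]
plate [ 0.4136 -0.2983  0.16  ] [ 0.4076 -0.3611  0.16  ]
rack [ 0.5772 -0.2938  0.078 ]
rack [ 0.3805 -0.2722  0.078 ]
rack [ 0.3747 -0.3533  0.078 ]
plateS [ 0.5586 -0.3719  0.16  ] [ 0.5629 -0.3048  0.16  ]
plateS [ 0.4581 -0.3627  0.16  ] [ 0.465  -0.2935  0.16  ]
plateS [ 0.4082 -0.3541  0.16  ] [ 0.4153 -0.2883  0.16  ]
tub [array([0.5623, 0.1493, 0.1   ]), array([ 0.5844, -0.0856,  0.1   ]), array([ 0.3929, -0.1027,  0.1   ]), array([0.3606, 0.1202, 0.1   ])]
tubS [array([ 0.3959, -0.0973,  0.1   ]), array([0.37  , 0.1286, 0.1   ]), array([0.5607, 0.1489, 0.1   ]), array([ 0.5967, -0.0697,  0.1   ])]
pump [ 0.6745 -0.017   0.199 ] [ 0.6738 -0.0179  0.199 ]
```

play_rows([
  [0, 0, 0, 0.0222, 60],
  [0, 0, 0, 0.0222, 60],
  [0, 0, 0, 0.022, 60],
  [0, 0, 0, 0, 60],
], squeeze=40)

```text
time: 0.7
tool_pos: [0.2651, -0.6205, 0.2309]
tcp_rot: [-3.141, 0.019, 0.0]
wrist_force: [-0.4, -0.1, -0.0]
width: 0.702
```

play_rows([
  [0.0157, -0.0473, 0, 0, 60],
  [0.0157, -0.0473, 0, 0, 60],
  [0.0157, -0.0473, 0, 0, 60],
  [0.0157, -0.0473, 0, 0, 60],
  [0.0157, -0.0473, 0, 0, 60],
])

```text
time: 1.32
tool_pos: [0.3472, -0.3837, 0.2313]
tcp_rot: [3.141, -0.017, 0.001]
wrist_force: [0.2, -0.4, 0.2]
width: 0.701
```

play_rows([
  [0.0157, -0.0473, 0, 0, 60],
  [0.0157, -0.0473, 0, 0, 60],
  [0.0157, -0.0473, 0, 0, 60],
  [0.0157, -0.0473, 0, 0, 60],
  [0.0157, -0.0473, 0, 0, 60],
])

```text
time: 1.95
tool_pos: [0.4288, -0.1483, 0.2315]
tcp_rot: [3.141, -0.017, 0.001]
wrist_force: [1.2, -0.7, 0.0]
width: 0.702
```

play_rows([
  [0.0157, -0.0473, 0, 0, 60],
  [0.0157, -0.0473, 0, 0, 60],
  [0.0157, -0.0473, 0, 0, 60],
  [0.0157, -0.0473, 0, 0, 60],
  [0.0157, -0.0473, 0, 0, 60],
])

```text
time: 2.58
tool_pos: [0.5105, 0.0872, 0.2315]
tcp_rot: [3.141, -0.016, 0.001]
wrist_force: [0.7, -0.6, -0.4]
width: 0.704
```

play_rows([
  [0.0157, -0.0473, 0, 0, 60],
  [0.0157, -0.0473, 0, 0, 60],
  [0.0157, -0.0473, 0, 0, 60],
  [0.0157, -0.0473, 0, 0, 60],
  [0.0157, -0.0473, 0, 0, 60],
])

```text
time: 3.2
tool_pos: [0.5922, 0.3226, 0.2312]
tcp_rot: [3.141, -0.016, 0.0]
wrist_force: [0.3, -0.9, -0.8]
width: 0.7
```

```bash
python3 -c "
from h import *
st()"
```

```text
3.2 [0.5922 0.3226 0.2312] w 0.7 F [ 0.3 -0.9 -0.8] 
 [[ 1.   -0.01  0.  ]
 [-0.01 -1.   -0.  ]
 [ 0.    0.   -1.  ]] q [ 0.46  0.26  1.61 -0.    1.27  2.04]
```

play_rows([
  [0, 0.0026, 0.048, 0, 48],
  [0, 0, 0.048, 0, 48],
  [0, 0, 0.047, 0, 48],
  [0, 0, 0, 0, 48],
])

```text
time: 3.7
tool_pos: [0.5877, 0.3164, 0.0828]
tcp_rot: [3.137, -0.018, -0.015]
wrist_force: [-0.5, -0.2, -0.9]
width: 0.561
```

play_rows([
  [0, 0, 0, 0, 10],
  [0, 0, 0, 0, 10],
  [0, 0, 0, 0, 10],
  [0, 0, 0, 0, 10],
])

```text
time: 4.2
tool_pos: [0.593, 0.3197, 0.0905]
tcp_rot: [-3.139, 0.021, -0.005]
wrist_force: [-0.4, 6.0, 2.4]
width: 0.317
```

```bash
python3 - <<'E'
from h import *
st()
a=read_camera('top')[:,:,::-1];b=read_camera('scene')[:,:,::-1]
f=lambda im,x,y:cv2.resize(im[y:y+100,x:x+133],(400,300),interpolation=cv2.INTER_CUBIC)
cv2.imwrite('pics/m2.png',np.hstack([f(a,140,180),f(b,325,320)]))
E
```

```text
4.2 [0.593  0.3197 0.0905] w 0.317 F [-0.4  6.   2.4] 
 [[ 1.    -0.013  0.003]
 [-0.013 -1.     0.003]
 [ 0.003 -0.003 -1.   ]] q [0.46 0.37 1.74 0.   1.03 2.04]
```

View pics/m2.png

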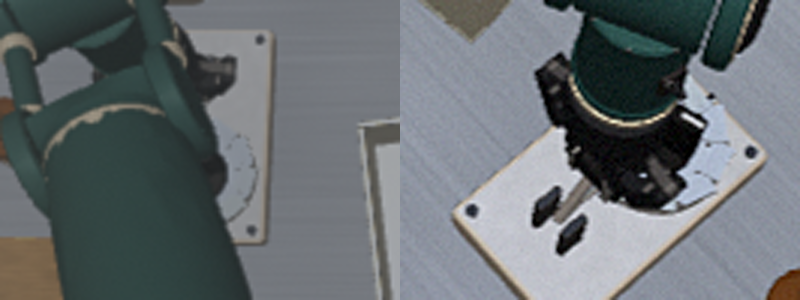

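play_rows([
  [0.0065, 0, -0.004, 0, 10],
  [0.0066, 0, -0.0029, 0, 10],
  [0.0141, 0, -0.0031, 0, 10],
  [0.0144, 0, 0.0006, 0, 10],
  [0.0137, 0, 0.0044, 0, 10],
])

```text
time: 4.92
tool_pos: [0.6466, 0.3191, 0.0954]
tcp_rot: [-3.14, 0.021, 0.002]
wrist_force: [-4.3, 5.0, 4.7]
width: 0.317
```

play_rows([
  [0.0107, 0, 0.0065, 0, 10],
  [0.0077, 0, 0.0073, 0, 10],
  [0, 0, 0, 0, 10],
  [0, 0, 0, 0, 10],
])

```text
time: 5.42
tool_pos: [0.6675, 0.3189, 0.0825]
tcp_rot: [-3.139, 0.021, -0.007]
wrist_force: [1.5, 4.9, 4.8]
width: 0.316
```

play_rows([
  [0, 0, 0, 0, 48],
  [0, 0, 0, 0, 48],
  [0, 0, 0, 0, 48],
  [0, 0, -0.05, 0, 40],
  [0, 0, -0.06, 0, 40],
])

```text
time: 6.05
tool_pos: [0.6639, 0.3163, 0.1874]
tcp_rot: [3.139, -0.021, -0.008]
wrist_force: [1.0, 0.8, 0.5]
width: 0.47
```

```bash
python3 - <<'E'
from h import *
st()
for p in (world('top',160+135/4,190+184/4,.112),world('scene',335+262/3,330+30,.112)):
    print(p, np.degrees(np.arctan2(p[1]-.321,p[0]-.5195)))
a=read_camera('top')[:,:,::-1];b=read_camera('scene')[:,:,::-1]
f=lambda im,x,y:cv2.resize(im[y:y+100,x:x+133],(400,300),interpolation=cv2.INTER_CUBIC)
cv2.imwrite('pics/m3.png',np.hstack([f(a,140,180),f(b,325,320)]))
print(pix('top',(.5195,.321,.112)),pix('scene',(.5195,.321,.112)))
E
```

```text
6.05 [0.6639 0.3163 0.1874] w 0.47 F [1.  0.8 0.5] 
 [[ 1.    -0.014 -0.005]
 [-0.014 -1.    -0.003]
 [-0.005  0.003 -1.   ]] q [ 0.41  0.41  1.5  -0.    1.24  2.  ]
[0.5139 0.3379 0.112 ] 108.3331802274345
[0.5134 0.3413 0.112 ] 106.72513477878047
[199.7 234. ] [414.  355.3]
```

View pics/m3.png

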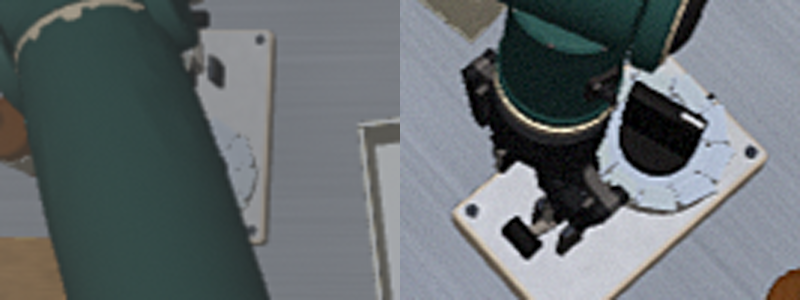

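play_rows([
  [-0.0488, 0, 0, 0, 40],
  [-0.0488, 0, 0, 0, 40],
  [-0.0489, 0, 0, -0.0273, 40],
  [0, 0, 0, -0.0273, 40],
  [0, 0, 0, -0.0273, 40],
])

```text
time: 6.78
tool_pos: [0.518, 0.3191, 0.1893]
tcp_rot: [3.04, 0.789, -0.0]
wrist_force: [0.5, 0.8, -0.2]
width: 0.471
```

play_rows([
  [0, 0, 0, -0.0273, 40],
  [0, 0, 0, -0.0273, 40],
  [0, 0, 0, -0.0273, 40],
  [0, 0, 0, -0.0273, 40],
  [0, 0, 0, -0.0273, 40],
])

```text
time: 7.4
tool_pos: [0.5189, 0.319, 0.1891]
tcp_rot: [2.438, 1.981, -0.001]
wrist_force: [0.1, -0.7, -0.5]
width: 0.468
```

play_rows([
  [0, 0, 0, -0.0273, 40],
  [0, 0, 0, -0.0273, 40],
  [0, 0, 0, -0.027, 40],
  [0, 0, 0, 0, 40],
  [0, 0, 0, 0, 40],
])

```text
time: 8.02
tool_pos: [0.519, 0.3192, 0.1893]
tcp_rot: [-1.867, -2.526, 0.001]
wrist_force: [-0.2, -0.1, -0.3]
width: 0.467
```

```bash
python3 -c "
from h import *
st()"
```

```text
8.03 [0.519  0.3192 0.1893] w 0.467 F [-0.2 -0.1 -0.3] 
 [[-0.294  0.956 -0.   ]
 [ 0.956  0.294 -0.   ]
 [-0.    -0.    -1.   ]] q [ 0.51  0.17  1.8  -0.    1.18  0.21]
```

play_rows([
  [0.0014, 0.0009, 0.039, 0, 40],
  [0, 0, 0.039, 0, 40],
  [0, 0, 0.038, 0, 40],
  [0, 0, 0, 0, 40],
  [0, 0, 0, 0, 8],
])

```text
time: 8.65
tool_pos: [0.5203, 0.3214, 0.0747]
tcp_rot: [1.864, 2.528, 0.002]
wrist_force: [0.1, 0.7, 0.0]
width: 0.269
```

play_rows([
  [0, 0, 0, 0, 5],
  [0, 0, 0, 0, 5],
  [0, 0, 0, 0, 5],
  [0, 0, 0, 0, 5],
])

```text
time: 9.15
tool_pos: [0.5205, 0.3216, 0.0755]
tcp_rot: [1.863, 2.528, 0.004]
wrist_force: [-1.9, 0.1, 6.1]
width: 0.185
```

```bash
python3 -c "
from h import *
st();print(read_state()['torque'])"
```

```text
9.15 [0.5205 0.3216 0.0755] w 0.185 F [-1.9  0.1  6.1] 
 [[-0.296  0.955  0.002]
 [ 0.955  0.296  0.001]
 [ 0.001  0.003 -1.   ]] q [0.51 0.28 1.89 0.   0.97 0.21]
[-0.11790049  0.29174422  0.0035685 ]
```

play_rows([
  [0, 0, 0, -0.025, 5],
  [0, 0, 0, -0.025, 5],
  [0, 0, 0, -0.025, 5],
  [0, 0, 0, -0.025, 5],
])

```text
time: 9.65
tool_pos: [0.5202, 0.3214, 0.0756]
tcp_rot: [0.983, 2.982, 0.002]
wrist_force: [-3.6, -1.4, 7.1]
width: 0.184
```

play_rows([
  [0, 0, 0, -0.025, 5],
  [0, 0, 0, -0.025, 5],
  [0, 0, 0, -0.025, 5],
  [0, 0, 0, -0.025, 5],
  [0, 0, 0, 0, 5],
])

```text
time: 10.28
tool_pos: [0.5199, 0.321, 0.0755]
tcp_rot: [0.02, 3.141, 0.001]
wrist_force: [-4.4, -3.2, 8.3]
width: 0.18
```

```bash
python3 -c "
from h import *
st();print(read_state()['torque'])"
```

```text
10.28 [0.5199 0.321  0.0755] w 0.18 F [-4.4 -3.2  8.3] 
 [[-1.     0.013  0.001]
 [ 0.013  1.     0.   ]
 [-0.001  0.    -1.   ]] q [ 0.51  0.28  1.89 -0.    0.97 -1.05]
[-0.24220866  0.69393598  0.03169899]
```

play_rows([
  [0, 0, 0, -0.003, 5],
  [0, 0, 0, 0, 5],
  [0, 0, 0, 0, 40],
  [0, 0, 0, 0, 40],
  [0, 0, 0, 0, 40],
])

```text
time: 10.9
tool_pos: [0.5195, 0.321, 0.0734]
tcp_rot: [-0.009, 3.141, 0.0]
wrist_force: [-0.1, -0.5, -0.4]
width: 0.47
```

```bash
python3 -c "
from h import *
st();print(read_state()['torque'])"
```

```text
10.9 [0.5195 0.321  0.0734] w 0.47 F [-0.1 -0.5 -0.4] 
 [[-1.    -0.006  0.   ]
 [-0.006  1.     0.   ]
 [-0.     0.    -1.   ]] q [ 0.51  0.29  1.89 -0.    0.97 -1.06]
[-0.05239559 -0.06342215 -0.03098883]
```

play_rows([
  [0, 0, -0.055, 0.003, 46],
  [0, 0, -0.06, 0, 46],
  [-0.049, 0, 0, 0, 46],
  [-0.049, 0, 0, 0, 46],
  [-0.0495, 0, 0, 0, 46],
])

```text
time: 11.52
tool_pos: [0.6684, 0.3192, 0.1887]
tcp_rot: [0.02, 3.141, 0.001]
wrist_force: [-0.2, 0.7, 0.8]
width: 0.535
```

```bash
python3 - <<'E'
from h import *
st()
a=read_camera('top')[:,:,::-1];b=read_camera('scene')[:,:,::-1]
f=lambda im,x,y:cv2.resize(im[y:y+100,x:x+133],(400,300),interpolation=cv2.INTER_CUBIC)
cv2.imwrite('pics/m4.png',np.hstack([f(a,140,180),f(b,325,320)]))
E
```

```text
11.53 [0.6684 0.3192 0.1887] w 0.535 F [-0.2  0.7  0.8] 
 [[-1.     0.013  0.001]
 [ 0.013  1.     0.   ]
 [-0.001  0.    -1.   ]] q [ 0.41  0.41  1.49  0.    1.24 -1.15]
```

View pics/m4.png

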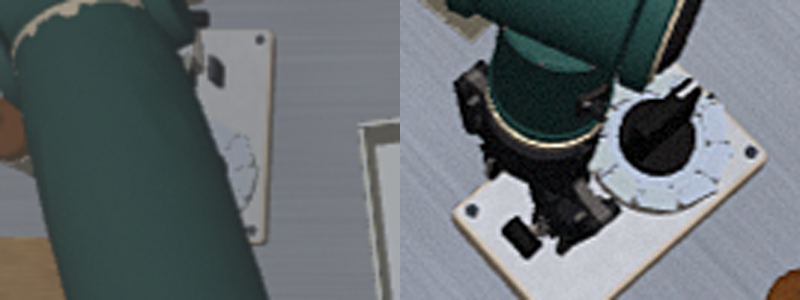

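play_rows([
  [0, 0, 0.036, 0, 46],
  [0.001, 0, 0.036, 0, 46],
  [0, 0, 0.035, 0, 46],
  [0, 0, 0, 0, 46],
  [0, 0, 0, 0, 10],
])

```text
time: 12.25
tool_pos: [0.6662, 0.3195, 0.0827]
tcp_rot: [0.021, 3.14, 0.001]
wrist_force: [0.1, 0.2, 0.3]
width: 0.344
```

play_rows([
  [0, 0, 0, 0, 10],
  [0, 0, 0, 0, 10],
  [0, 0, 0, 0, 10],
])

```text
time: 12.62
tool_pos: [0.6664, 0.3192, 0.0829]
tcp_rot: [0.021, 3.14, 0.001]
wrist_force: [-3.8, -2.4, 2.8]
width: 0.32
```

play_rows([
  [0.0077, 0, -0.0073, 0, 10],
  [0.0107, 0, -0.0065, 0, 10],
  [0.0137, 0, -0.0044, 0, 10],
  [0.0144, 0, -0.0006, 0, 10],
  [0.0141, 0, 0.0031, 0, 10],
])

```text
time: 13.25
tool_pos: [0.6064, 0.3199, 0.0998]
tcp_rot: [0.02, 3.137, 0.001]
wrist_force: [4.5, -2.4, -0.0]
width: 0.315
```

play_rows([
  [0.0066, 0, 0.0029, 0, 10],
  [0.0065, 0, 0.004, 0, 10],
  [0, 0, 0, 0, 10],
  [0, 0, 0, 0, 10],
])

```text
time: 13.75
tool_pos: [0.5923, 0.3201, 0.0932]
tcp_rot: [0.02, 3.14, 0.0]
wrist_force: [-0.8, -3.5, 9.3]
width: 0.314
```

play_rows([
  [0, 0, 0, 0, 46],
  [0, 0, 0, 0, 46],
  [0, 0, 0, 0, 46],
  [0, 0, -0.06, 0, 40],
  [0, 0, -0.06, 0, 40],
])

```text
time: 14.38
tool_pos: [0.5911, 0.3197, 0.2097]
tcp_rot: [-0.021, -3.138, 0.002]
wrist_force: [0.8, 0.6, 0.5]
width: 0.47
```

play_rows([
  [0, -0.05, -0.04, 0.0294, 30],
  [0, 0, 0, 0.0294, 30],
  [0, 0, 0, 0.0294, 30],
  [0, 0, 0, 0.0294, 30],
  [0, 0, 0, 0.0294, 30],
])

```text
time: 15.0
tool_pos: [0.5912, 0.2712, 0.2489]
tcp_rot: [-1.427, -2.798, 0.001]
wrist_force: [-0.4, 0.7, 0.2]
width: 0.355
```

play_rows([
  [0, 0, 0, 0.0294, 30],
  [0, 0, 0, 0.0294, 30],
  [0, 0, 0, 0.0294, 30],
  [0, 0, 0, 0.0298, 30],
  [0, 0, 0, 0, 30],
])

```text
time: 15.62
tool_pos: [0.5913, 0.2713, 0.2489]
tcp_rot: [-2.335, -2.101, 0.001]
wrist_force: [0.5, 1.1, -0.4]
width: 0.348
```

```bash
python3 - <<'E'
from h import *
st()
a=read_camera('top')[:,:,::-1];b=read_camera('scene')[:,:,::-1]
f=lambda im,x,y:cv2.resize(im[y:y+100,x:x+133],(400,300),interpolation=cv2.INTER_CUBIC)
cv2.imwrite('pics/m5.png',np.hstack([f(a,140,180),f(b,325,320)]))
E
```

```text
15.62 [0.5913 0.2713 0.2489] w 0.348 F [ 0.5  1.1 -0.4] 
 [[ 0.105  0.994 -0.001]
 [ 0.994 -0.105 -0.   ]
 [-0.    -0.001 -1.   ]] q [0.39 0.21 1.64 0.   1.29 0.5 ]
```

View pics/m5.png

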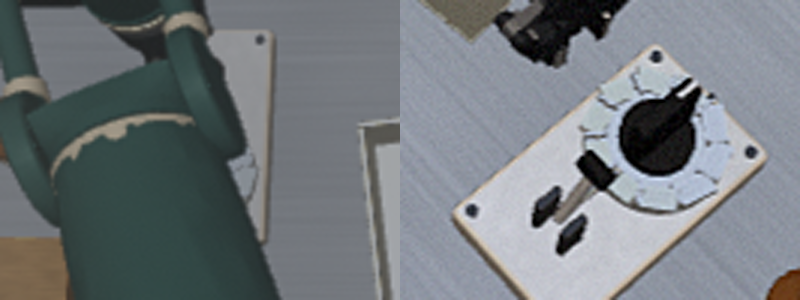

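Pawl is down and the dial is at zero: the lever lies on the wheel at (597,170) and the white line points at the base mark (710,95). Next, the near plate.

play_rows([
  [-0.0471, -0.0089, 0, 0, 30],
  [-0.0471, -0.0089, 0, 0, 30],
  [-0.0471, -0.0089, 0, 0, 30],
  [-0.0471, -0.0089, 0, 0, 30],
  [-0.0471, -0.0089, 0, 0, 30],
])

```text
time: 16.35
tool_pos: [0.5215, 0.0406, 0.2494]
tcp_rot: [2.334, 2.102, 0.0]
wrist_force: [0.7, -1.2, -0.9]
width: 0.355
```

play_rows([
  [-0.0471, -0.0089, 0, 0, 30],
  [-0.0471, -0.0089, 0, 0, 30],
  [-0.0471, -0.0089, 0, 0, 30],
  [-0.0471, -0.0089, 0, 0, 30],
  [-0.0471, -0.0089, 0, 0, 30],
])

```text
time: 16.98
tool_pos: [0.4519, -0.1888, 0.2495]
tcp_rot: [2.334, 2.102, 0.001]
wrist_force: [0.4, 0.4, -0.5]
width: 0.354
```

play_rows([
  [-0.0471, -0.0089, 0, 0, 30],
  [-0.0471, -0.0089, 0, 0, 30],
  [-0.0471, -0.0089, 0, 0, 30],
  [0, 0, 0.03, 0, 30],
  [0, 0, 0, 0, 30],
])

```text
time: 17.6
tool_pos: [0.4089, -0.3242, 0.2168]
tcp_rot: [-2.333, -2.096, 0.001]
wrist_force: [0.1, 1.2, 0.4]
width: 0.353
```

```bash
python3 - <<'E'
from h import *
st()
b=read_camera('scene')[:,:,::-1]
f=lambda im,x,y:cv2.resize(im[y:y+120,x:x+160],(640,480),interpolation=cv2.INTER_CUBIC)
cv2.imwrite('pics/m6.png',f(b,190,100))
E
```

```text
17.6 [ 0.4089 -0.3242  0.2168] w 0.353 F [0.1 1.2 0.4] 
 [[ 0.107  0.994 -0.004]
 [ 0.994 -0.107  0.004]
 [ 0.003 -0.005 -1.   ]] q [-0.72 -0.01  1.94  0.    1.22 -0.61]
```

View pics/m6.png

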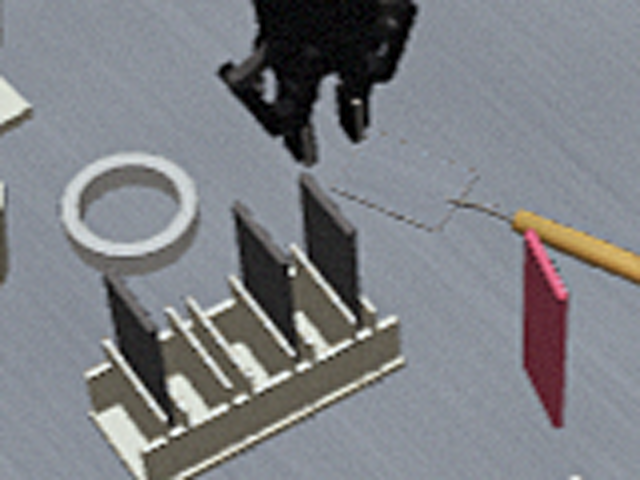

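play_rows([
  [0, 0, 0.035, 0, 30],
  [0, 0, 0.035, 0, 30],
  [0, 0, 0.034, 0, 30],
  [0, 0, 0, 0, 30],
  [0, 0, 0, 0, 2],
])

```text
time: 18.27
tool_pos: [0.4121, -0.3256, 0.1173]
tcp_rot: [2.334, 2.099, 0.0]
wrist_force: [-0.1, 0.1, -0.4]
width: 0.148
```

play_rows([
  [0, 0, 0, 0, 2],
  [0, 0, 0, 0, 2],
  [0, 0, 0, 0, 2],
  [0, 0, 0, 0, 2],
])

```text
time: 18.77
tool_pos: [0.4122, -0.326, 0.1176]
tcp_rot: [2.335, 2.096, 0.001]
wrist_force: [0.2, 2.1, 5.9]
width: 0.083
```

```bash
python3 -c "
from h import *
st()"
```

```text
18.77 [ 0.4122 -0.326   0.1176] w 0.083 F [0.2 2.1 5.9] 
 [[ 0.107  0.994  0.003]
 [ 0.994 -0.107 -0.002]
 [-0.002  0.003 -1.   ]] q [-0.72  0.08  2.04  0.    1.02 -0.61]
```

play_rows([
  [0, 0, -0.03, 0, 2],
  [0, 0, -0.035, 0, 2],
  [0, 0, -0.035, 0, 2],
  [0, 0, -0.035, 0, 2],
  [0, 0, 0, 0, 2],
])

```text
time: 19.4
tool_pos: [0.4126, -0.3268, 0.2545]
tcp_rot: [2.332, 2.093, 0.001]
wrist_force: [0.0, -1.3, -1.4]
width: 0.084
```

```bash
python3 - <<'E'
from h import *
st()
b=read_camera('scene')[:,:,::-1];cv2.imwrite('pics/full_scene2.png',b)
f=lambda im,x,y:cv2.resize(im[y:y+240,x:x+320],(800,600),interpolation=cv2.INTER_CUBIC)
cv2.imwrite('pics/m7.png',f(b,170,90))
E
```

```text
19.4 [ 0.4126 -0.3268  0.2545] w 0.084 F [ 0.  -1.3 -1.4] 
 [[ 0.108  0.994  0.006]
 [ 0.994 -0.107 -0.005]
 [-0.005  0.006 -1.   ]] q [-0.72 -0.04  1.9  -0.    1.28 -0.61]
```

View pics/m7.png

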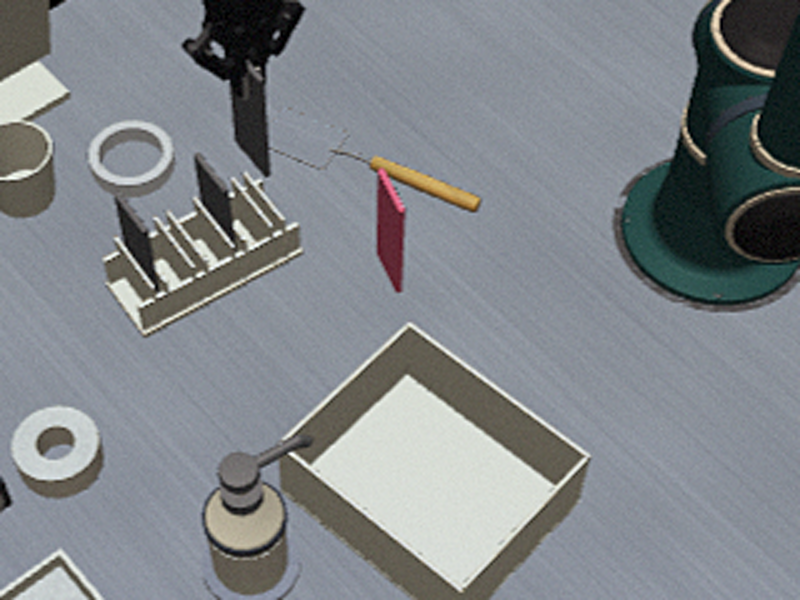

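```bash
python3 - <<'E'
from h import *
g=lambda x,y,z:world('scene',170+x/2.5,90+y/2.5,z)
r=np.array([g(*p,.1) for p in[(409,324),(589,459),(281,460)]]);print('rim',r,(r[1]+r[2])/2)
r=np.array([g(*p,.005) for p in[(405,376),(557,486),(462,590),(313,471)]]);print('floor',r,r.mean(0))
print('nozzle',g(308,440,.185),g(308,440,.17),'cap',g(238,468,.199))
print('pink base',g(400,291,0),g(378,260,0),'top',g(380,172,.15),g(403,209,.15))
E
```

```text
rim [[ 0.4046 -0.0813  0.1   ]
 [ 0.3769  0.1551  0.1   ]
 [ 0.6082 -0.0421  0.1   ]] [0.49255 0.0565  0.1    ]
floor [[ 0.4082 -0.0796  0.005 ]
 [ 0.3781  0.126   0.005 ]
 [ 0.534   0.1483  0.005 ]
 [ 0.5602 -0.054   0.005 ]] [0.470125 0.035175 0.005   ]
nozzle [ 0.6034 -0.0029  0.185 ] [ 0.5982 -0.0098  0.17  ] cap [ 0.6753 -0.0151  0.199 ]
pink base [ 0.3343 -0.1713  0.    ] [ 0.3245 -0.2205  0.    ] top [ 0.3209 -0.2242  0.15  ] [ 0.3357 -0.1705  0.15  ]
```

The plate is held and lifted out. The tub's rim corners are at crop (409,324), (589,459) and (281,460), which puts the tub about 3 cm further to +y than at the start, so it was knocked. I'll confirm that in the top view.

```bash
python3 - <<'E'
from h import *
a=read_camera('top')[:,:,::-1]
cv2.imwrite('pics/m8.png',cv2.resize(a[150:310,210:420],None,fx=3.5,fy=3.5,interpolation=cv2.INTER_CUBIC))
E
```

View pics/m8.png

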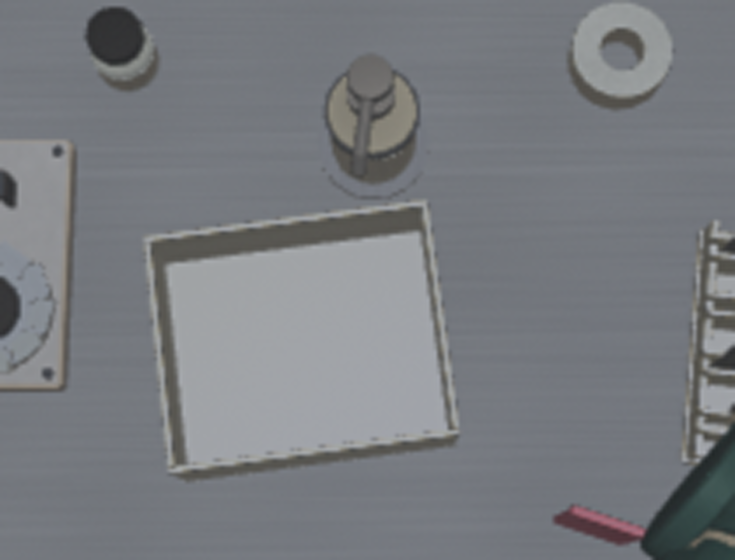

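```bash
python3 - <<'E'
from h import *
r=np.array([world('top',210+x/3.5,150+y/3.5,.1) for x,y in[(147,239),(427,203),(459,435),(171,472)]]);c=r.mean(0)
y=r[0]+r[3]-r[1]-r[2];yaw=np.arctan2(-y[0],y[1]);print(r,c,np.degrees(yaw))
xt=np.array([np.cos(yaw),np.sin(yaw)]);yt=np.array([-xt[1],xt[0]])
for l in(-.066,0,.066): print(c[:2]-.0*xt+l*yt)
E
```

```text
[[ 0.5676  0.1728  0.1   ]
 [ 0.5967 -0.0622  0.1   ]
 [ 0.4009 -0.086   0.1   ]
 [ 0.3726  0.1493  0.1   ]] [0.48445  0.043475 0.1     ] 6.958520364175968
[ 0.49244595 -0.02203885]
[0.48445  0.043475]
[0.47645405 0.10898885]
```

play_rows([
  [0.0447, 0.0068, -0.01, 0, 2],
  [0.0447, 0.0068, 0, 0, 2],
  [0.0447, 0.0068, 0, 0, 2],
  [0.0447, 0.0068, 0, 0, 2],
  [0.0447, 0.0068, 0, 0, 2],
])

```text
time: 20.12
tool_pos: [0.4676, -0.1049, 0.2581]
tcp_rot: [-2.336, -2.096, 0.003]
wrist_force: [1.2, -1.1, -0.7]
width: 0.089
```

play_rows([
  [0.0447, 0.0068, 0, 0, 2],
  [0.0447, 0.0068, 0, -0.018, 2],
  [0, 0, 0, -0.018, 2],
  [0, 0, 0, 0, 2],
  [0, 0, 0, 0, 2],
])

```text
time: 20.75
tool_pos: [0.491, -0.0195, 0.2591]
tcp_rot: [-2.088, -2.345, 0.002]
wrist_force: [-0.6, 0.1, -1.1]
width: 0.09
```

```bash
python3 -c "
from h import *
st()"
```

```text
20.75 [ 0.491  -0.0195  0.2591] w 0.09 F [-0.6  0.1 -1.1] 
 [[-0.116  0.993 -0.002]
 [ 0.993  0.116  0.   ]
 [ 0.    -0.002 -1.   ]] q [-0.09 -0.1   1.95 -0.    1.3  -0.21]
```

play_rows([
  [0, 0, 0.04, 0, 2],
  [0, 0, 0.04, 0, 2],
  [0, 0, 0.04, 0, 2],
  [0, 0, 0.022, 0, 2],
  [0, 0, 0, 0, 2],
])

```text
time: 21.38
tool_pos: [0.4894, -0.0197, 0.1159]
tcp_rot: [-2.086, -2.343, 0.005]
wrist_force: [0.3, -0.0, -1.1]
width: 0.084
```

```bash
python3 -c "
from h import *
st()"
```

```text
21.38 [ 0.4894 -0.0197  0.1159] w 0.084 F [ 0.3 -0.  -1.1] 
 [[-0.116  0.993 -0.006]
 [ 0.993  0.116  0.   ]
 [ 0.001 -0.005 -1.   ]] q [-0.09  0.02  2.11 -0.    1.02 -0.21]
```

play_rows([
  [0, 0, 0, 0, 20],
  [0, 0, 0, 0, 30],
  [0, 0, 0, 0, 30],
  [0, 0, -0.04, 0, 30],
  [0, 0, -0.05, 0, 30],
])

```text
time: 22.0
tool_pos: [0.4907, -0.019, 0.2086]
tcp_rot: [-2.085, -2.348, 0.002]
wrist_force: [1.0, 0.1, 0.4]
width: 0.354
```

play_rows([
  [0, 0, -0.05, 0.018, 30],
  [0, 0, 0, 0.018, 30],
  [-0.0447, 0.0004, 0, 0, 30],
  [-0.0447, 0.0004, 0, 0, 30],
  [-0.0447, 0.0004, 0, 0, 30],
])

```text
time: 22.62
tool_pos: [0.4786, -0.1537, 0.2593]
tcp_rot: [2.336, 2.099, 0.001]
wrist_force: [0.8, -0.2, 0.0]
width: 0.352
```

play_rows([
  [-0.0447, 0.0004, 0, 0, 30],
  [-0.0447, 0.0004, 0, 0, 30],
  [-0.0447, 0.0004, 0, 0, 30],
  [-0.0447, 0.0004, 0, 0, 30],
  [0, 0, 0, 0, 30],
])

```text
time: 23.25
tool_pos: [0.4605, -0.3333, 0.2588]
tcp_rot: [2.341, 2.094, -0.001]
wrist_force: [0.5, 0.0, 0.1]
width: 0.353
```

```bash
python3 - <<'E'
from h import *
st()
b=read_camera('scene')[:,:,::-1]
f=lambda im,x,y:cv2.resize(im[y:y+240,x:x+320],(800,600),interpolation=cv2.INTER_CUBIC)
cv2.imwrite('pics/m9.png',f(b,170,90))
E
```

```text
23.25 [ 0.4605 -0.3333  0.2588] w 0.353 F [0.5 0.  0.1] 
 [[ 0.111  0.994  0.   ]
 [ 0.994 -0.111 -0.001]
 [-0.001  0.001 -1.   ]] q [-0.67  0.05  1.8  -0.    1.29 -0.56]
```

View pics/m9.png

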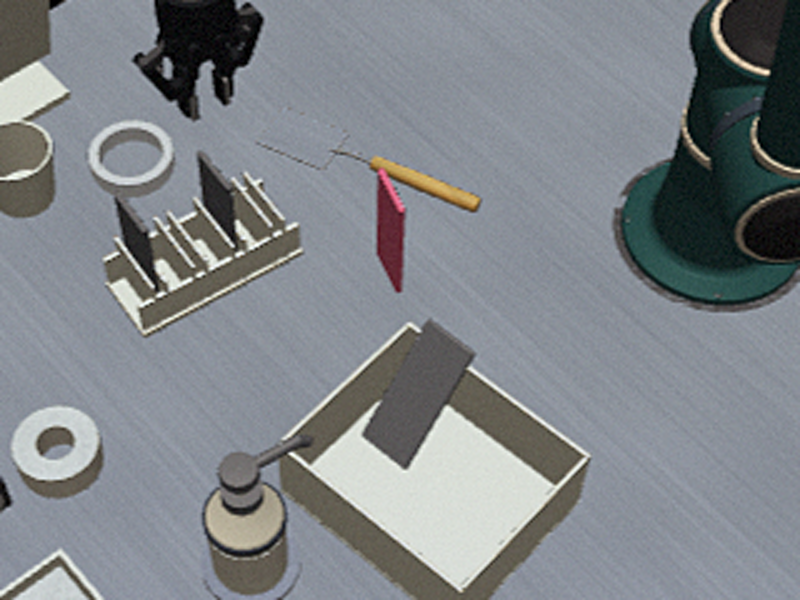

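Plate 1 is in the tub, leaning on its robot-side wall at (420,395). Now plate 2.

play_rows([
  [0, 0.001, 0.04, 0, 30],
  [0, 0, 0.04, 0, 30],
  [0, 0, 0.04, 0, 30],
  [0, 0, 0.024, 0, 30],
  [0, 0, 0, 0, 30],
])

```text
time: 23.92
tool_pos: [0.4606, -0.3281, 0.1122]
tcp_rot: [-2.333, -2.097, 0.001]
wrist_force: [-0.0, 0.1, 0.9]
width: 0.355
```

play_rows([
  [0, 0, 0, 0, 2],
  [0, 0, 0, 0, 2],
  [0, 0, 0, 0, 2],
  [0, 0, 0, 0, 2],
  [0, 0, 0, 0, 2],
])

```text
time: 24.55
tool_pos: [0.4625, -0.3309, 0.1161]
tcp_rot: [2.337, 2.097, 0.001]
wrist_force: [-1.4, 2.7, 6.9]
width: 0.089
```

play_rows([
  [0, 0, -0.035, 0, 2],
  [0, 0, -0.035, 0, 2],
  [0, 0, -0.04, 0, 2],
  [0, 0, -0.04, 0, 2],
  [0, 0, 0, 0, 2],
])

```text
time: 25.18
tool_pos: [0.4644, -0.3326, 0.2697]
tcp_rot: [2.33, 2.092, 0.003]
wrist_force: [0.0, -0.1, -1.5]
width: 0.085
```

```bash
python3 -c "
from h import *
st()"
```

```text
25.18 [ 0.4644 -0.3326  0.2697] w 0.085 F [ 0.  -0.1 -1.5] 
 [[ 0.108  0.994  0.008]
 [ 0.994 -0.107 -0.006]
 [-0.005  0.009 -1.   ]] q [-0.67  0.04  1.79  0.    1.3  -0.56]
```

play_rows([
  [0.0473, -0.0023, 0, 0, 2],
  [0.0473, -0.0023, 0, 0, 2],
  [0.0473, -0.0023, 0, 0, 2],
  [0.0473, -0.0023, 0, 0, 2],
  [0.0473, -0.0023, 0, 0, 2],
])

```text
time: 25.8
tool_pos: [0.4754, -0.0927, 0.263]
tcp_rot: [-2.338, -2.098, 0.0]
wrist_force: [1.5, 0.8, -1.3]
width: 0.089
```

play_rows([
  [0.0473, -0.0023, 0, 0, 2],
  [0.0473, -0.0023, 0, 0, 2],
  [0.0473, -0.0023, 0, -0.018, 2],
  [0, 0, 0, -0.018, 2],
  [0, 0, 0, 0, 2],
])

```text
time: 26.42
tool_pos: [0.4838, 0.0481, 0.2632]
tcp_rot: [-2.085, -2.349, 0.001]
wrist_force: [-1.3, 0.2, 0.3]
width: 0.088
```

```bash
python3 -c "
from h import *
st()"
```

```text
26.43 [0.4838 0.0481 0.2632] w 0.088 F [-1.3  0.2  0.3] 
 [[-0.118  0.993 -0.001]
 [ 0.993  0.118 -0.   ]
 [ 0.    -0.001 -1.   ]] q [ 0.05 -0.12  1.95 -0.    1.31 -0.07]
```

play_rows([
  [0.004, 0, 0.04, 0, 2],
  [0, 0, 0.04, 0, 2],
  [0, 0, 0.04, 0, 2],
  [0, 0, 0.026, 0, 2],
  [0, 0, 0, 0, 2],
])

```text
time: 27.05
tool_pos: [0.4811, 0.0506, 0.1154]
tcp_rot: [-2.087, -2.343, 0.007]
wrist_force: [-0.8, 0.2, -0.2]
width: 0.088
```

```bash
python3 -c "
from h import *
st()"
```

```text
27.05 [0.4811 0.0506 0.1154] w 0.088 F [-0.8  0.2 -0.2] 
 [[-0.115  0.993 -0.006]
 [ 0.993  0.115 -0.   ]
 [ 0.    -0.006 -1.   ]] q [ 0.05  0.01  2.12 -0.    1.02 -0.06]
```

play_rows([
  [0, 0, 0, 0, 20],
  [0, 0, 0, 0, 30],
  [0, 0, 0, 0, 30],
  [0, 0, -0.04, 0, 30],
  [0, 0, -0.05, 0, 30],
])

```text
time: 27.68
tool_pos: [0.4828, 0.0515, 0.2087]
tcp_rot: [-2.085, -2.348, 0.002]
wrist_force: [0.3, 0.8, 0.0]
width: 0.348
```

play_rows([
  [0, 0, -0.05, 0.018, 30],
  [0, 0, 0, 0.018, 30],
  [-0.048, 0.015, 0, 0, 30],
  [-0.048, 0.015, 0, 0, 30],
  [-0.048, 0.015, 0, 0, 30],
])

```text
time: 28.3
tool_pos: [0.5136, -0.0977, 0.2594]
tcp_rot: [2.336, 2.098, 0.002]
wrist_force: [1.2, -0.3, 0.2]
width: 0.355
```

play_rows([
  [-0.048, 0.015, 0, 0, 30],
  [-0.048, 0.015, 0, 0, 30],
  [-0.048, 0.015, 0, 0, 30],
  [-0.048, 0.015, 0, 0, 30],
  [-0.048, 0.015, 0, 0, 30],
])

```text
time: 28.92
tool_pos: [0.5623, -0.3449, 0.2592]
tcp_rot: [2.337, 2.098, 0.001]
wrist_force: [0.5, 1.0, 0.2]
width: 0.355
```

play_rows([
  [0, 0, 0, 0, 30],
])

```text
time: 29.05
tool_pos: [0.562, -0.3466, 0.2583]
tcp_rot: [2.341, 2.094, -0.001]
wrist_force: [-0.4, 0.2, -0.2]
width: 0.353
```

```bash
python3 - <<'E'
from h import *
st()
b=read_camera('scene')[:,:,::-1]
f=lambda im,x,y:cv2.resize(im[y:y+240,x:x+320],(800,600),interpolation=cv2.INTER_CUBIC)
cv2.imwrite('pics/m10.png',f(b,170,90))
E
```

```text
29.05 [ 0.562  -0.3466  0.2583] w 0.353 F [-0.4  0.2 -0.2] 
 [[ 0.111  0.994  0.   ]
 [ 0.994 -0.111 -0.001]
 [-0.001  0.001 -1.   ]] q [-0.59  0.22  1.61 -0.    1.31 -0.48]
```

View pics/m10.png

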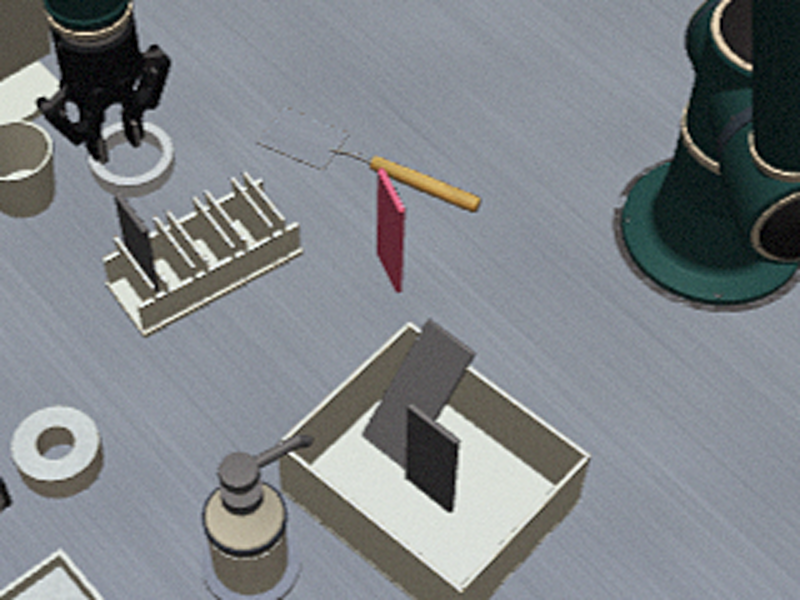

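Plate 2 stands upright in the tub at (433,460). Now the last plate.

play_rows([
  [0.002, 0, 0.04, 0, 30],
  [0, 0, 0.04, 0, 30],
  [0, 0, 0.04, 0, 30],
  [0, 0, 0.024, 0, 30],
  [0, 0, 0, 0, 30],
])

```text
time: 29.72
tool_pos: [0.5603, -0.3386, 0.112]
tcp_rot: [-2.333, -2.096, 0.002]
wrist_force: [-0.5, 1.0, -0.2]
width: 0.357
```

play_rows([
  [0, 0, 0, 0, 2],
  [0, 0, 0, 0, 2],
  [0, 0, 0, 0, 2],
  [0, 0, 0, 0, 2],
  [0, 0, 0, 0, 2],
])

```text
time: 30.35
tool_pos: [0.5622, -0.3412, 0.1164]
tcp_rot: [2.337, 2.098, 0.001]
wrist_force: [-3.8, 1.7, 6.7]
width: 0.086
```

play_rows([
  [0, 0, -0.035, 0, 2],
  [0, 0, -0.035, 0, 2],
  [0, 0, -0.04, 0, 2],
  [0, 0, -0.045, 0, 2],
  [0, 0, 0, 0, 2],
])

```text
time: 30.98
tool_pos: [0.5652, -0.3432, 0.2763]
tcp_rot: [2.329, 2.09, 0.006]
wrist_force: [0.2, -0.4, 0.2]
width: 0.091
```

```bash
python3 -c "
from h import *
st()"
```

```text
30.98 [ 0.5652 -0.3432  0.2763] w 0.091 F [ 0.2 -0.4  0.2] 
 [[ 0.107  0.994  0.011]
 [ 0.994 -0.107 -0.007]
 [-0.006  0.012 -1.   ]] q [-0.58  0.21  1.59  0.    1.33 -0.48]
```

play_rows([
  [0.0492, -0.015, -0.03, 0, 2],
  [0.0492, -0.015, 0, 0, 2],
  [0.0492, -0.015, 0, 0, 2],
  [0.0492, -0.015, 0, 0, 2],
  [0.0492, -0.015, 0, 0, 2],
])

```text
time: 31.6
tool_pos: [0.5134, -0.0869, 0.2984]
tcp_rot: [-2.338, -2.098, -0.001]
wrist_force: [0.5, 0.7, -1.2]
width: 0.086
```

play_rows([
  [0.0492, -0.015, 0, 0, 2],
  [0.0492, -0.015, 0, 0, 2],
  [0.0492, -0.015, 0, 0, 2],
  [0.0492, -0.015, 0, 0, 2],
  [0, 0, 0, -0.018, 2],
])

```text
time: 32.22
tool_pos: [0.4744, 0.1169, 0.2985]
tcp_rot: [-2.206, -2.235, -0.001]
wrist_force: [2.0, -0.3, -0.4]
width: 0.091
```

play_rows([
  [0, 0, 0, -0.018, 2],
  [0, 0, 0, 0, 2],
])

```text
time: 32.48
tool_pos: [0.4752, 0.1139, 0.2985]
tcp_rot: [-2.087, -2.348, 0.0]
wrist_force: [0.2, -0.1, -1.5]
width: 0.088
```

```bash
python3 - <<'E'
from h import *
st()
b=read_camera('scene')[:,:,::-1]
f=lambda im,x,y:cv2.resize(im[y:y+240,x:x+320],(800,600),interpolation=cv2.INTER_CUBIC)
cv2.imwrite('pics/m11.png',f(b,170,90))
E
```

```text
32.48 [0.4752 0.1139 0.2985] w 0.088 F [ 0.2 -0.1 -1.5] 
 [[-0.118  0.993 -0.   ]
 [ 0.993  0.118  0.   ]
 [ 0.    -0.    -1.   ]] q [ 0.18 -0.13  1.9   0.    1.37  0.07]
```

View pics/m11.png

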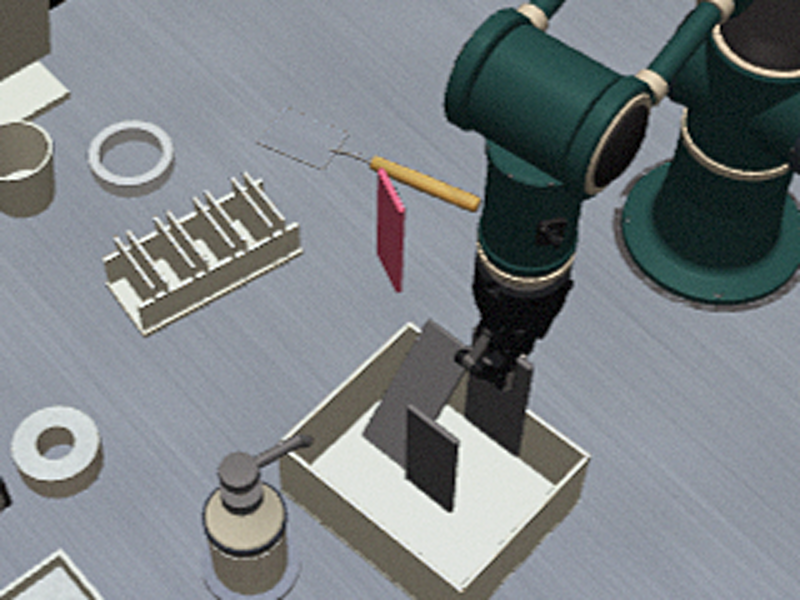

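play_rows([
  [0.004, 0.02, 0, 0, 2],
  [0, 0, 0.045, 0, 2],
  [0, 0, 0.045, 0, 2],
  [0, 0, 0.045, 0, 2],
  [0, 0, 0.03, 0, 2],
])

```text
time: 33.15
tool_pos: [0.4935, 0.1193, 0.1316]
tcp_rot: [-2.088, -2.345, 0.003]
wrist_force: [0.6, 0.1, -0.4]
width: 0.088
```

play_rows([
  [0, 0, 0.016, 0, 2],
  [0, 0, 0, 0, 2],
  [0, 0, 0, 0, 2],
])

```text
time: 33.52
tool_pos: [0.4962, 0.1201, 0.1198]
tcp_rot: [2.086, 2.347, 0.003]
wrist_force: [-0.2, 0.1, -0.6]
width: 0.086
```

```bash
python3 -c "
from h import *
st()"
```

```text
33.52 [0.4962 0.1201 0.1198] w 0.086 F [-0.2  0.1 -0.6] 
 [[-0.118  0.993  0.003]
 [ 0.993  0.118  0.001]
 [ 0.     0.003 -1.   ]] q [0.19 0.05 2.07 0.   1.02 0.07]
```

play_rows([
  [0, 0, 0.003, 0, 2],
  [0, 0, 0, 0, 20],
  [0, 0, 0, 0, 30],
  [0, 0, 0, 0, 30],
  [0, 0, -0.04, 0, 30],
])

```text
time: 34.15
tool_pos: [0.4916, 0.1193, 0.1523]
tcp_rot: [-2.083, -2.345, 0.01]
wrist_force: [0.0, -0.4, 0.4]
width: 0.355
```

play_rows([
  [0, 0, -0.05, 0, 30],
  [0, 0, -0.05, 0, 30],
  [0.0493, 0.0117, 0, 0, 40],
  [0.0493, 0.0117, 0, 0, 40],
  [0.0493, 0.0117, 0, 0, 40],
])

```text
time: 34.78
tool_pos: [0.5124, 0.2723, 0.2559]
tcp_rot: [2.086, 2.348, 0.001]
wrist_force: [-0.2, 0.4, 0.3]
width: 0.471
```

play_rows([
  [0.0493, 0.0117, 0, 0, 40],
  [0, 0, 0, -0.0286, 40],
  [0, 0, 0, -0.0286, 40],
  [0, 0, 0, -0.0286, 40],
  [0, 0, 0, -0.0286, 40],
])

```text
time: 35.4
tool_pos: [0.5179, 0.3214, 0.2552]
tcp_rot: [-1.117, -2.936, 0.0]
wrist_force: [1.0, -0.0, 0.7]
width: 0.468
```

play_rows([
  [0, 0, 0, -0.0286, 40],
  [0, 0, 0, -0.0286, 40],
  [0, 0, 0, -0.0286, 40],
  [0, 0, 0, -0.0286, 40],
  [0, 0, 0, 0, 40],
])

```text
time: 36.02
tool_pos: [0.5179, 0.3212, 0.2552]
tcp_rot: [-0.026, -3.141, 0.0]
wrist_force: [0.9, -0.9, -0.3]
width: 0.469
```

```bash
python3 - <<'E'
from h import *
st()
b=read_camera('scene')[:,:,::-1]
f=lambda im,x,y:cv2.resize(im[y:y+240,x:x+320],(800,600),interpolation=cv2.INTER_CUBIC)
cv2.imwrite('pics/m12.png',f(b,170,170))
E
```

```text
36.02 [0.5179 0.3212 0.2552] w 0.469 F [ 0.9 -0.9 -0.3] 
 [[-1.     0.017 -0.   ]
 [ 0.017  1.    -0.   ]
 [ 0.    -0.    -1.   ]] q [ 0.51  0.13  1.72  0.    1.29 -1.04]
```

View pics/m12.png

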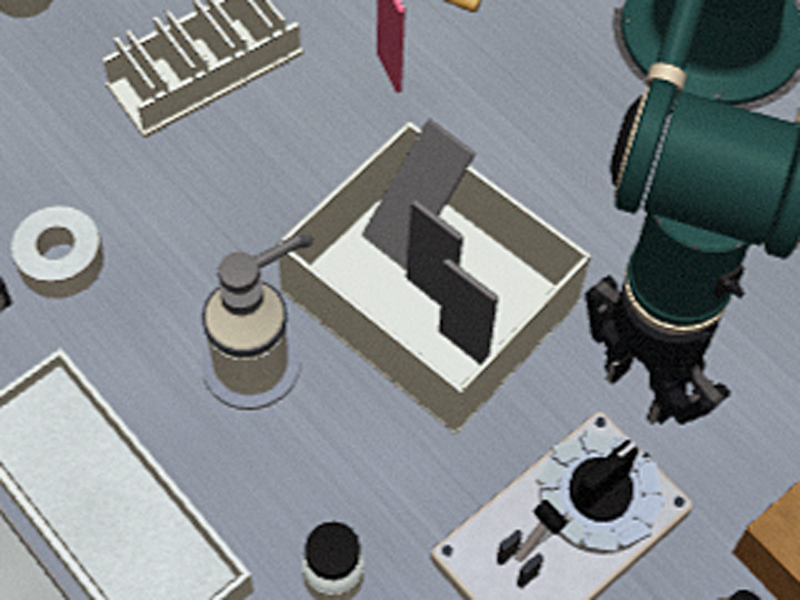

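play_rows([
  [-0.0016, 0, 0.05, 0, 40],
  [0, 0, 0.05, 0, 40],
  [0, 0, 0.05, 0, 40],
  [0, 0, 0.032, 0, 40],
  [0, 0, 0, 0, 40],
])

```text
time: 36.7
tool_pos: [0.5168, 0.3197, 0.0698]
tcp_rot: [-0.027, -3.135, 0.006]
wrist_force: [-0.7, -0.4, -0.2]
width: 0.468
```

play_rows([
  [0, 0, 0, 0, 5],
  [0, 0, 0, 0, 5],
  [0, 0, 0, 0, 5],
  [0, 0, 0, 0, 5],
  [0, 0, 0, 0, 5],
])

```text
time: 37.33
tool_pos: [0.5209, 0.3211, 0.0755]
tcp_rot: [0.023, 3.139, 0.001]
wrist_force: [-0.1, -5.4, 4.1]
width: 0.183
```

play_rows([
  [0, 0, 0, 0.027, 5],
  [0, 0, 0, 0.027, 5],
  [0, 0, 0, 0.027, 5],
  [0, 0, 0, 0.027, 5],
  [0, 0, 0, 0, 5],
])

```text
time: 37.95
tool_pos: [0.5209, 0.3209, 0.0755]
tcp_rot: [1.069, 2.951, 0.002]
wrist_force: [0.1, -5.2, 3.7]
width: 0.181
```

play_rows([
  [0, 0, 0, 0, 5],
  [0, 0, 0, 0, 5],
  [0, 0, 0, 0, 5],
])

```text
time: 38.33
tool_pos: [0.5209, 0.3209, 0.0755]
tcp_rot: [1.067, 2.952, 0.002]
wrist_force: [0.4, -6.1, 3.7]
width: 0.178
```

```bash
python3 -c "
from h import *
st();print(read_state()['torque'])"
```

```text
38.33 [0.5209 0.3209 0.0755] w 0.178 F [ 0.4 -6.1  3.7] 
 [[-0.769  0.639  0.003]
 [ 0.639  0.769  0.   ]
 [-0.002  0.002 -1.   ]] q [ 0.51  0.28  1.89 -0.    0.97 -0.36]
[-0.90014984 -0.07577244 -0.04283596]
```

play_rows([
  [0, 0, 0, 0.025, 5],
  [0, 0, 0, 0.025, 5],
  [0, 0, 0, 0.025, 5],
  [0, 0, 0, 0.025, 5],
  [0, 0, 0, 0, 5],
])

```text
time: 38.95
tool_pos: [0.5208, 0.3207, 0.0755]
tcp_rot: [1.928, 2.477, 0.002]
wrist_force: [-0.8, -5.9, 3.7]
width: 0.183
```

play_rows([
  [0, 0, 0, 0, 5],
  [0, 0, 0, 0, 5],
])

```text
time: 39.2
tool_pos: [0.5208, 0.3208, 0.0755]
tcp_rot: [1.927, 2.478, 0.002]
wrist_force: [0.0, -6.5, 3.4]
width: 0.183
```

play_rows([
  [0, 0, 0, 0.025, 5],
  [0, 0, 0, 0.025, 5],
  [0, 0, 0, 0.025, 5],
  [0, 0, 0, 0.025, 5],
  [0, 0, 0, 0, 5],
])

```text
time: 39.83
tool_pos: [0.5207, 0.3207, 0.0755]
tcp_rot: [2.6, 1.76, 0.003]
wrist_force: [0.1, -5.4, 5.1]
width: 0.181
```

play_rows([
  [0, 0, 0, 0, 5],
  [0, 0, 0, 0, 5],
  [0, 0, 0, 0, 5],
])

```text
time: 40.2
tool_pos: [0.5207, 0.3207, 0.0755]
tcp_rot: [2.599, 1.762, 0.003]
wrist_force: [-0.8, -6.2, 4.3]
width: 0.183
```

```bash
python3 -c "
from h import *
st();print(read_state()['torque'])"
```

```text
40.2 [0.5207 0.3207 0.0755] w 0.183 F [-0.8 -6.2  4.3] 
 [[ 0.37   0.929  0.002]
 [ 0.929 -0.37  -0.   ]
 [ 0.     0.002 -1.   ]] q [ 0.51  0.28  1.89 -0.    0.97  0.89]
[-1.13128406  0.11907168 -0.08738556]
```

play_rows([
  [0, 0, 0, 0, 40],
  [0, 0, 0, 0, 40],
  [0, 0, 0, 0, 40],
  [0, 0, -0.05, 0, 40],
  [0, 0, -0.05, 0, 40],
])

```text
time: 40.83
tool_pos: [0.5188, 0.3211, 0.1733]
tcp_rot: [-2.6, -1.763, 0.004]
wrist_force: [0.0, 0.3, 0.6]
width: 0.464
```

play_rows([
  [0, 0, -0.05, 0, 0],
  [0, 0, -0.05, 0, 0],
  [-0.0321, 0.0335, 0, 0, 0],
  [-0.0321, 0.0335, 0, 0, 0],
  [-0.0321, 0.0335, 0, 0, 0],
])

```text
time: 41.45
tool_pos: [0.5777, 0.1938, 0.2736]
tcp_rot: [-2.599, -1.764, -0.001]
wrist_force: [0.4, -0.1, -0.5]
width: -0.003
```

play_rows([
  [-0.0321, 0.0335, 0, 0, 0],
  [-0.0321, 0.0335, 0, 0, 0],
  [-0.0321, 0.0335, 0, 0, 0],
  [-0.0321, 0.0335, 0, 0, 0],
  [-0.0321, 0.0335, 0, 0, 0],
])

```text
time: 42.08
tool_pos: [0.6741, -0.0177, 0.2732]
tcp_rot: [-2.6, -1.763, -0.001]
wrist_force: [0.6, -0.3, 0.7]
width: -0.0
```

play_rows([
  [0, 0, 0.03, 0, 0],
  [0, 0, 0, 0, 0],
  [0, 0, 0, 0, 0],
])

```text
time: 42.45
tool_pos: [0.6735, -0.0159, 0.2437]
tcp_rot: [-2.599, -1.764, -0.0]
wrist_force: [0.8, -0.0, -0.1]
width: -0.005
```

```bash
python3 - <<'E'
from h import *
st()
b=read_camera('scene')[:,:,::-1]
f=lambda im,x,y:cv2.resize(im[y:y+240,x:x+320],(800,600),interpolation=cv2.INTER_CUBIC)
cv2.imwrite('pics/m13.png',f(b,170,190))
E
```

```text
42.45 [ 0.6735 -0.0159  0.2437] w -0.005 F [ 0.8 -0.  -0.1] 
 [[ 0.369  0.929 -0.   ]
 [ 0.929 -0.369  0.   ]
 [ 0.    -0.    -1.   ]] q [-0.06  0.25  1.59  0.    1.29  0.32]
```

View pics/m13.png

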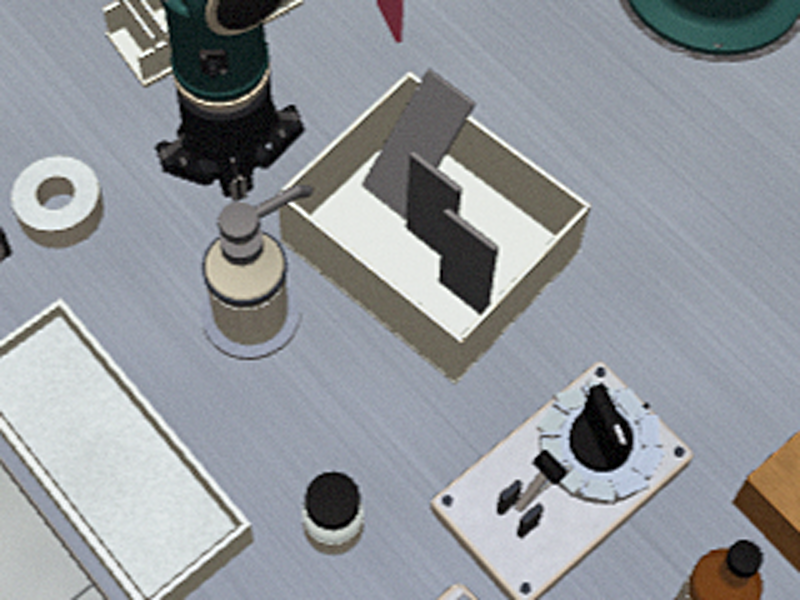

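play_rows([
  [0, 0, 0.025, 0, 0],
  [0, 0, 0.015, 0, 0],
  [0, 0, 0.01, 0, 0],
  [0, 0, 0.009, 0, 0],
  [0, 0, 0.007, 0, 0],
])

```text
time: 43.12
tool_pos: [0.6737, -0.0159, 0.1808]
tcp_rot: [-2.6, -1.763, -0.002]
wrist_force: [-15.9, 1.6, 32.5]
width: -0.005
```

play_rows([
  [0, 0, 0, 0, 0],
  [0, 0, 0, 0, 0],
])

```text
time: 43.38
tool_pos: [0.6736, -0.0159, 0.181]
tcp_rot: [2.6, 1.763, 0.002]
wrist_force: [-6.7, 2.0, 14.1]
width: -0.0
```

```bash
python3 -c "
from h import *
st()"
```

```text
43.38 [ 0.6736 -0.0159  0.181 ] w -0.0 F [-6.7  2.  14.1] 
 [[ 0.37   0.929  0.001]
 [ 0.929 -0.37   0.001]
 [ 0.001  0.001 -1.   ]] q [-0.06  0.29  1.66  0.    1.19  0.32]
```

play_rows([
  [0, 0, -0.02, 0, 0],
  [0, 0, -0.04, 0, 0],
  [0, 0, -0.05, 0, 0],
  [0, 0, -0.05, 0, 0],
  [0, 0, 0, 0, 0],
])

```text
time: 44.0
tool_pos: [0.6764, -0.0167, 0.3448]
tcp_rot: [2.594, 1.759, 0.015]
wrist_force: [0.4, 0.4, -0.0]
width: -0.0
```

play_rows([
  [0, 0, 0, 0, 0],
  [0, 0, 0, 0, 0],
  [0, 0, 0, 0, 0],
])

```text
time: 44.38
tool_pos: [0.6728, -0.0165, 0.3351]
tcp_rot: [-2.599, -1.762, 0.004]
wrist_force: [-0.5, 0.2, -0.1]
width: 0.003
```

```bash
python3 - <<'E'
from h import *
st()
a=read_camera('top')[:,:,::-1];b=read_camera('scene')[:,:,::-1]
t=cv2.resize(b[190:390,210:450],(480,400),interpolation=cv2.INTER_CUBIC)
u=cv2.resize(b[330:430,335:415],(320,400),interpolation=cv2.INTER_CUBIC)
v=cv2.resize(a[140:290,90:490],(800,300)) 
cv2.imwrite('pics/m14.png',cv2.resize(np.vstack([np.hstack([t,u]),v]),(685,600)))
E
```

```text
44.38 [ 0.6728 -0.0165  0.3351] w 0.003 F [-0.5  0.2 -0.1] 
 [[ 0.37   0.929 -0.003]
 [ 0.929 -0.37   0.   ]
 [-0.001 -0.003 -1.   ]] q [-0.06  0.22  1.47 -0.    1.46  0.32]
```

View pics/m14.png

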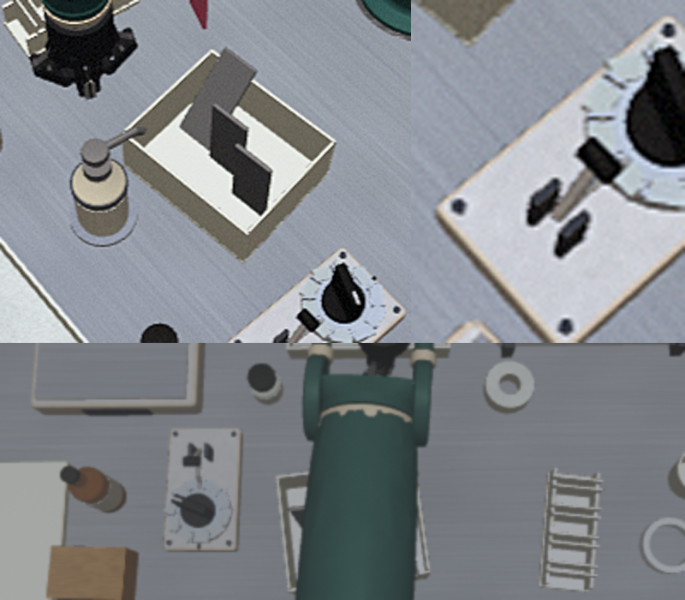

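```bash
python3 -c "
from workcell import *
print(finish_job())"
```

```text
the job is handed in; nothing more can be done
None
```

The job is done and handed in at about 44 s of robot time. No verdict was reported.

- **Tally reset:** I threw the pawl back, turned the dial from about two notches to its zero stop and laid the pawl down again. A picture confirmed it before I moved any plate.
- **Plates:** All three grey plates went from the rack into the tub. One leans on the tub wall and two stand upright. The pink look-alike was left alone.
- **Tub:** It had been knocked about 2–3 cm aside during the run. I saw this before the first placing and used its new position.
- **Dial:** I clicked it forward three notches with a pause at each. The wrist turned about 111° in all, roughly 3° past the third notch.
- **Pump:** I pressed it once, down to a height of 181 mm, which is its full 18 mm stroke. It then sprang back up.

In the last picture the rack is empty, all plates are in the tub, the pawl is down, the dial stands just past notch 3 and the pump is up. The wrist force read about zero, so the arm was touching nothing. The bystanders in view stood where they were. The carton, cup and spatula were only partly or not in view at the end, but I never worked near them.

The dial angle comes from the wrist rotation and the pictures, because there is no direct reading of it. None of the checks failed or disagreed.

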